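# Lock the push-and-turn lid on the slanted tub

## Robot

A 7-joint arm with a two-finger parallel gripper is mounted at the origin on the work surface. World frame = base frame: x ahead of the robot, y to its left, z up, the work surface at z = 0. Lengths are in m, angles in rad, forces in N, time in s.
With the tool pointing down it reaches from about 0.425 to 0.925 m from the base axis. Payload 6.8 kg.
Tool frame: the origin (TCP) lies midway between the tips of the shut fingers; the grasp point (between the pads) lies 19 mm behind it; z points along the fingers, y is the line along which they close (so a half turn about z gives the same grasp; the last joint's range is limited). The gripper opens to 85 mm and grips with 20 to 120 N. Pads are 22 mm wide; open, the fingers measure 114 mm over their backs; the gripper's body (76 mm by 85 mm) begins 54 mm behind the grasp point. The pads swing forward as they close: fully open they stand 13 mm farther back than shut.
Start: joints at [1.006, 0.477, 0.022, 1.555, -0.011, 1.109, -0.083], TCP at [0.298, -0.606, 0.231] pointing down, gripper open.
Joint ranges: [-2.96, 2.96], [-0.34, 2.1], [-1.41, 1.46], [0.24, 2.44], [-1.37, 4.51], [0.17, 1.92], [-2.96, 2.96]. Speed limits (rad/s): [2.39, 2.39, 3.14, 3.14, 3.14, 3.14, 3.14].

## Interface

Orientations are given as a unit quaternion [w, x, y, z].
In Python, from station import bot gives the robot as it stands.
- The arm moves only by the tool jog_arm, never from a script. Its argument "rows" is a list of rows, each an object of numbers: "fingers": the finger opening in mm, from 0 to 85.4; "x", "y", "z": the shift along the tool's x, y, z in mm; "ax", "ay", "az": the turn, a rotation vector about the tool's x, y, z in degrees. A call has exactly 8 rows; each row shifts and turns the commanded pose from where the row before left it, along the tool's axes as they then stand; what a row does not reach is not made up. A row lasts 1/10 s, in which the tool goes at most 50 mm and 8.59 degrees, less where a joint would pass 70% of its speed; a pose out of reach is approached as far as the arm can. A call with a gripper value outside its range is refused whole. The fingers move at their own pace and stop on an object; "force" is the grip in N (left out, the last holds). Time passes only in rows, so rows that do not move let the fingers close, or fill a call up. It gives the time, the measured TCP pose, the force, the opening and the grip force at its end, in the units of the state.
- bot.get_obs(): the state, without advancing time (a new reading comes with each control period).
- bot.read_camera(name): name is "scene" or "top"; returns a dict with "pixels" (384x512x3 uint8, red, green, blue), "vertical_fov" (degrees; the focal length in pixels is half the picture's height over the tangent of half this angle, whatever the lens; pixels are square), "cx", "cy" (the principal point, pixels), "world_from_camera" (4x4, takes a point from camera to world coordinates). Camera axes: x right, y down, z forward; pixel columns grow to the right and rows downward; lengths in m; the calibration is good to about 2 mm. A picture is of the moment at which its call begins. There is no depth.
- bot.hand_in(): hands the job in; it is judged then, once.
The state is a dict: "t": time; "q": joint angles; "joint_vel": joint speeds; "joint_torque": joint torques, N m; "eef_pos": TCP position; "tool_rot": TCP orientation; "contact_force": force on the tool from outside, world axes, zero at the start; "torque": the same for the moment, N m; "gripper_width": opening from 0.0 (shut) to 1.0 (fully open); "grasp_force": force on a finger pad.
Only numpy, scipy, OpenCV 4.12 (cv2) and the standard library are available. Lean on these libraries where they do the work, as an engineer would, in place of code of your own. Each camera call takes 0.05 s, during which the arm holds its last target. There are 200 camera calls.

## Task

Put the loose white lid back on the white tub that leans in the wooden cradle and lock it childproof: find where its two inner lugs drop through the notches of the rim, push it down against the sprung seal and turn it clockwise to the stop, so that it springs up into its catch and stays on when you let go. Leave the bottle, the jar, the storage box and the wooden modelling stick where they are.

Things in the scene. Friction and masses are not known exactly. Their poses are not given: they have to be found in the camera images.
- lid: Loose white round push-and-turn lid, 78 mm across, 58 mm high with its grip bar, about 90 g; starts bar up on the table. Origin: centre of the open underside, z along its axis to the bar, y along the bar. Skirt from z 0 to 30 mm, inner radius 36 mm, flared at the lowest 7 mm (inside radius 40, outside 42 mm). Flat top at z 30 mm, its inner face at z 26 mm. A half turn about z makes no difference.
- lid_bar (a point): Centre of the top of the lid's grip bar (lid z = 58 mm). The bar is 60 mm long (lid y), 16 mm thick (lid x) and stands 28 mm above the flat top; grip it across its 16 mm.
- lid_lugs (a point): On the lid's axis, level with the middle of its two lugs (lid z = 10.5 mm). The lugs sit inside the skirt straight below the two ends of the bar (lid +y and -y): 12 mm wide (24 degrees), 5 mm high (lid z 8 to 13 mm), reaching inward to radius 27.5 mm.
- cradle: Fixed wooden cradle, 130 mm long (x -10 to +120 mm), 110 mm wide, 103 mm high at its back board. Origin: on the table straight below the centre of the tub's rim; x points to the back, where the foot of the tub lies. The tub's mouth leans 25 degrees from vertical towards the cradle's -x, which is roughly away from the robot.
- holder: Tilted frame of the tub in its cradle. Origin: centre of the top face of the tub's rim, 152 mm above the table; z points out of the mouth along the tub's axis, 25 degrees from vertical; y is the cradle's y. White tub, 90 mm across, 132 mm long; shoulder 72 mm across at z -33 mm. Lugs resting on the rim: lid origin at z -8 mm. Lid fully down: z -26 mm.
- rim (a point): Same point as the holder's origin. The rim is a flange of 33 mm radius with two opposite notches, 44 degrees (24 mm) wide, for the lugs. They lie at holder +y and -y give or take up to 20 degrees: the tub stands turned about its axis by an amount no pose tells (feel or see it). It is held tight and does not turn while the lid is worked.
- catch (a point): Centre of the lid's underside once locked (holder z -18 mm). From the notch, turn clockwise (looking into the mouth; negative about holder z) with the lid's origin below z -21.5 mm to clear a lip 22 to 32 degrees from the notch's centre. Beyond it a pocket ends at a stop; lugs rest 44 to 54 degrees from the notch and spring up there. Anticlockwise is blocked.
- seal (a joint): Grey sprung seal disc in the tub's mouth, 44 mm across, its top 13 mm above the rim when free. Value: how far it is pressed in, m, 0 to 0.016. It pushes back with 2.8 N at first, 6.3 N at 5 mm (lid locked), 8.8 N at 8.5 mm (clear of the lip), 11.9 N at 13 mm (lid fully down).
- glue: Bystander: white glue bottle with a red cap, 56 mm across, 140 mm high, origin under its centre.
- cream: Bystander: low blue jar, 52 mm across, 50 mm high, origin under its centre, standing between the lid's and the cradle's places.
- foodbox: Bystander: clear storage box with white lid, 126 x 176 x 72 mm, origin under its centre.
- stick: Bystander: flat wooden modelling stick, 180 x 20 x 7 mm, lying on the table at the robot's left, origin under its centre.

How it is judged:
At the end, for the whole second after the job is handed in: The lid sits locked on the tub by itself: its origin 16 to 20.5 mm below the rim's top along the tub's axis (held down in its catch by the lugs, sprung up clear of the lip), within 5 mm of the axis and 7 degrees of square to it, the seal pressed in by more than 3 mm, and at rest (z of lid in the frame of holder between -0.0205 and -0.016 m and x of lid in the frame of holder between -0.005 and 0.005 m and y of lid in the frame of holder between -0.005 and 0.005 m and angle between the z axis of lid and the z axis of holder, either way round below 0.12 rad and value of joint seal above 0.003 m and linear speed of lid below 0.01 m/s); the robot touches nothing.
It fails at once if the glue bottle, the jar, the storage box or the stick is moved by more than 40 mm (distance of any of glue, cream, foodbox, stick from where it was at the start of the episode above 0.04 m).
It fails at once if the bottle or the jar is tipped over (angle between any of glue, cream's own z axis and vertical above 0.6 rad).
It also fails if it takes over 64 s, if anything falls off the work surface, if the arm or the gripper's body presses on something with over 40 N, if the wrist force passes 120 N, or if a joint passes its speed limit or range.

## Working session

There is one attempt and no reset: what is moved stays moved. The work goes in short steps, Python scripts to look and compute and a tool call to move; the robot and the scene stay as the last step left them, time stands still between calls to the robot, and variables do not carry over. Pictures are saved under pics/ and viewed, at most 10 in all, crops included, and the job is handed in when it is done.

Besides the shell and the picture viewer there is one more tool, called after "Emit:" in YAML: its name, and indented under it one key for each argument. jog_arm: Moves the arm, as the interface text tells. Its arguments: {"type":"object","properties":{"rows":{"type":"array","items":{"type":"object","properties":{"fingers":{"type":"number"},"x":{"type":"number"},"y":{"type":"number"},"z":{"type":"number"},"ax":{"type":"number"},"ay":{"type":"number"},"az":{"type":"number"}}}},"force":{"type":"number"}},"required":["rows"]}

```bash
ls; mkdir -p pics; python3 - <<'E'
from station import bot
import cv2,json
for n in("scene","top"):
    c=bot.read_camera(n); cv2.imwrite(f"pics/{n}0.png",c["pixels"][:,:,::-1]); print(n,c["vertical_fov"],c["cx"],c["cy"],c["world_from_camera"].tolist() if hasattr(c["world_from_camera"],'tolist') else c["world_from_camera"])
print(bot.get_obs())
E
```

```text
pics
scene 56.36880566772434 256.9344329161014 188.01221762345529 [[0.26101917218447257, 0.7407228101692976, -0.619030459870135, 1.2701487860777516], [0.9652183798678503, -0.19035396082639644, 0.17921732272016702, -0.21261525831408165], [0.014915459007834187, -0.6442787347822377, -0.7646453040397123, 0.9370118412057891], [0.0, 0.0, 0.0, 1.0]]
top 55.18735433584513 262.2257189651824 192.8814930026429 [[-0.02385474026731897, -0.9867844300362875, 0.16027301708253391, 0.46318774791829903], [-0.999448143430171, 0.02724690815372911, 0.019000383944726053, -0.01189279383765881], [-0.023116227217335986, -0.1597313201411098, -0.9868898344826615, 1.0858982248507616], [0.0, 0.0, 0.0, 1.0]]
{'t': 0.1, 'q': array([ 1.00588801,  0.47772739,  0.02236857,  1.55634308, -0.01148527,
        1.10931198, -0.08309226]), 'joint_vel': array([ 5.06340526e-04, -1.64859791e-03,  7.13971586e-04, -3.65562417e-03,
        4.17597719e-04, -1.34805741e-03, -3.89181742e-06]), 'joint_torque': array([ 5.15152729e-03, -5.97749126e+01,  1.61358096e+00, -2.81952202e+01,
        1.27139868e-02,  5.03022806e-03, -5.87822774e-05]), 'eef_pos': array([ 0.29746941, -0.60532391,  0.23042079]), 'tool_rot': array([-7.89383108e-04,  9.74027342e-01,  2.26428900e-01, -2.58515573e-04]), 'contact_force': array([-0.37276771, -0.32765387,  0.23195987]), 'torque': array([-0.00354155,  0.02136685, -0.02562184]), 'grasp_force': 0.0, 'gripper_width': 1.002114194369592}
```

View pics/scene0.png

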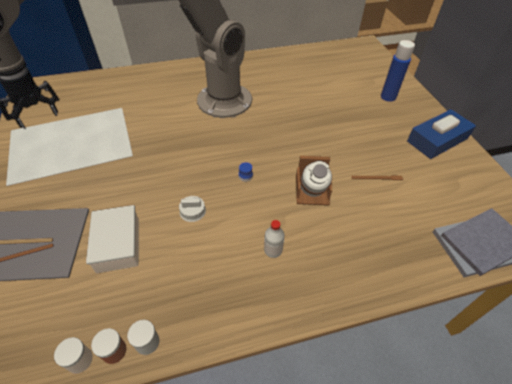

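View pics/top0.png

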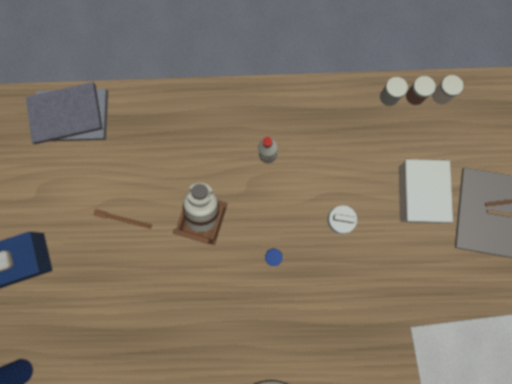

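Lid: top (343,220), scene (191,207). Tub mouth: top (200,190), scene (318,172). The jar is at top (274,257), the bottle at (268,150). I'll zoom in next.

```bash
python3 - <<'E'
import cv2,numpy as np
s=cv2.imread("pics/scene0.png");t=cv2.imread("pics/top0.png")
def crop(im,u,v,h=24,w=32): return cv2.resize(im[v-h:v+h,u-w:u+w],(400,300),interpolation=cv2.INTER_CUBIC)
def cr2(im,u,v): return cv2.resize(im[v-32:v+31,u-42:u+42],(400,300),interpolation=cv2.INTER_CUBIC)
cv2.imwrite("pics/z1.png",np.vstack([np.hstack([crop(t,343,220),crop(s,191,207)]),np.hstack([cr2(t,203,212),cr2(s,314,180)])]))
E
```

```text
(no output)
```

View pics/z1.png

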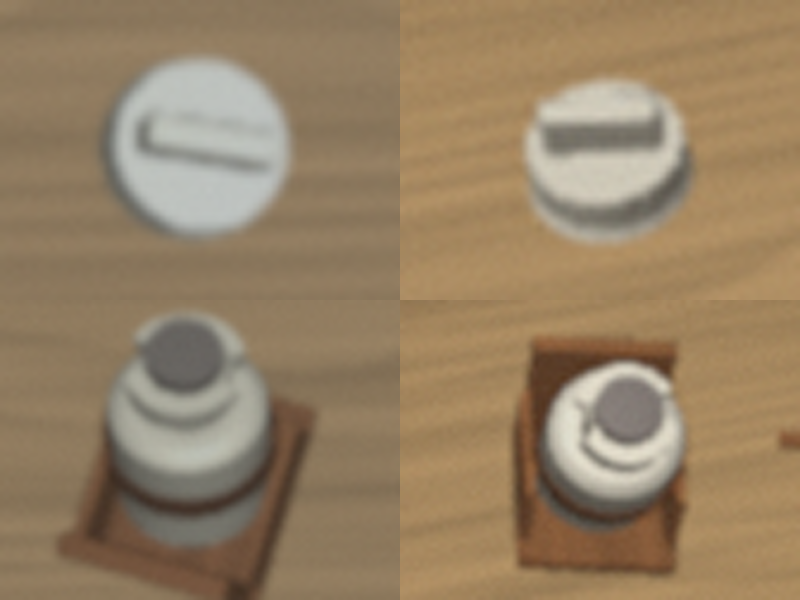

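```bash
cat > h.py <<'E'
import numpy as np,cv2
from station import bot
from scipy.optimize import least_squares
from scipy.spatial.transform import Rotation as R
def K(c):
    f=c["pixels"].shape[0]/2/np.tan(np.radians(c["vertical_fov"])/2); return f
def proj(c,P):
    W=np.array(c["world_from_camera"]);p=(np.atleast_2d(P)-W[:3,3])@W[:3,:3];return np.c_[c["cx"]+K(c)*p[:,0]/p[:,2],c["cy"]+K(c)*p[:,1]/p[:,2]]
def onz(c,uv,z):
    W=np.array(c["world_from_camera"]);d=W[:3,:3]@[(uv[0]-c["cx"])/K(c),(uv[1]-c["cy"])/K(c),1];return W[:3,3]+d*(z-W[2,3])/d[2]
def tri(cs,uvs):
    A=[];b=[]
    for c,uv in zip(cs,uvs):
        W=np.array(c["world_from_camera"]);d=W[:3,:3]@[(uv[0]-c["cx"])/K(c),(uv[1]-c["cy"])/K(c),1];d/=np.linalg.norm(d)
        M=np.eye(3)-np.outer(d,d);A.append(M);b.append(M@W[:3,3])
    return np.linalg.lstsq(np.vstack(A),np.hstack(b),rcond=None)[0]
def rect(c,o,Rm,z,half=.05,n=300):
    g=np.linspace(-half,half,n);X,Y=np.meshgrid(g,g[::-1])
    P=o+np.c_[X.ravel(),Y.ravel(),np.full(X.size,z)]@Rm.T
    uv=proj(c,P).astype(np.float32).reshape(n,n,2);return cv2.remap(c["pixels"][:,:,::-1].copy(),uv,None,cv2.INTER_CUBIC)
def holder(x,y,yaw):
    Rm=R.from_euler('z',yaw).as_matrix()@R.from_euler('y',-25,degrees=True).as_matrix();return np.array([x,y,.152]),Rm
E
python3 - <<'E'
from h import *
t=bot.read_camera("top");s=bot.read_camera("scene")
q=lambda a,b,u0,v0,k:(u0+a/k-.5+.5/k,v0+b/k-.5+.5/k)
# seal
st=q(185,54,161,180,4.762);ss=q(228,110,272,148,4.762)
S=tri([t,s],[st,ss]);print("seal",S,[proj(c,S)[0]-u for c,u in((t,st),(s,ss))],"expected z",.152+.013*np.cos(.4363))
lt=q(200,147,311,196,6.25);print("lid top z30",onz(t,lt,.03))
a=onz(t,q(60,245,161,180,4.762),0.0);
for z in(0,.02,.1):print("edge yaw z",z,[np.degrees(np.arctan2(*(lambda d:(d[1],d[0]))((onz(t,q(*p1,161,180,4.762),z)-onz(t,q(*p0,161,180,4.762),z))[:2]))) for p0,p1 in(((60,245),(240,297)),((315,110),(255,297)))])
yaw=np.radians(162.5);x=np.array([np.cos(yaw),np.sin(yaw),0])
r=S+ x*.013*np.sin(.4363);print("rim xy",r)
o,Rm=holder(r[0],r[1],yaw)
L=onz(t,lt,.03);L[2]=0
ims=[rect(c,o,Rm,0) for c in(t,s)]
il=[rect(c,L,np.eye(3),.058) for c in(t,s)]
for im in ims:
    cv2.circle(im,(150,150),99,(0,0,255),1)
for im in il: cv2.drawMarker(im,(150,150),(0,0,255),0,8)
cv2.imwrite("pics/r1.png",np.vstack([np.hstack(ims),np.hstack(il)]))
E
```

```text
seal [0.62291331 0.16667734 0.16050066] [array([0.04481088, 0.01299405]), array([ 0.04012248, -0.00517852])] expected z 0.16378217875414824
lid top z30 [ 0.55224879 -0.21991424  0.03      ]
edge yaw z 0 [np.float64(-107.23713664636108), np.float64(161.7377353721077)]
edge yaw z 0.02 [np.float64(-107.2371366463611), np.float64(161.7377353721077)]
edge yaw z 0.1 [np.float64(-107.23713664636114), np.float64(161.7377353721077)]
rim xy [0.61767392 0.16832931 0.16050066]
```

View pics/r1.png

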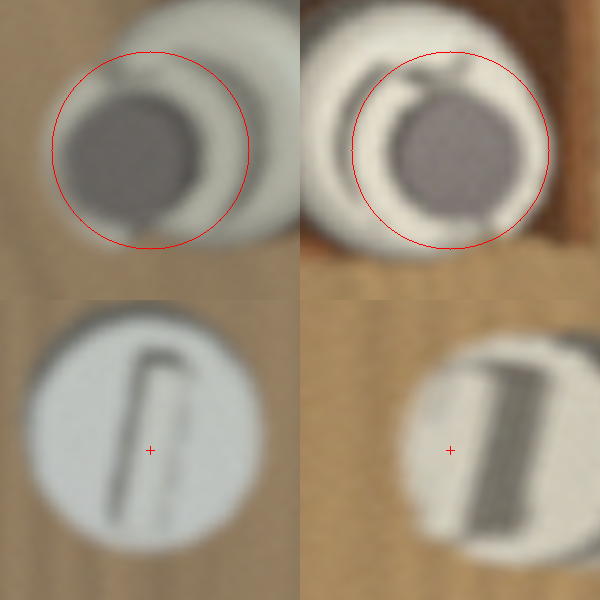

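Seen: the bar direction is about 80° in world, and the lid centre is about (0.5545, -0.2195). The notches look turned about +7 to +20° from holder y. Next I plan the approach and refine the rim.

```bash
cat >> h.py <<'E'
def down(yd):  # tool pointing down, tool y at yd degrees
    y=np.array([np.cos(np.radians(yd)),np.sin(np.radians(yd)),0]);z=np.array([0,0,-1.]);return np.c_[np.cross(y,z),y,z]
def cur():
    o=bot.get_obs();w,x,y,z=o["tool_rot"];return np.array(o["eef_pos"]),R.from_quat([x,y,z,w]).as_matrix(),o
def plan(p,Rg,n,p0=None,R0=None):
    if p0 is None:p0,R0,_=cur()
    rv=R.from_matrix(R0.T@Rg).as_rotvec();print("turn/row",np.degrees(rv)/n)
    for i in range(n):
        Ri=R0@R.from_rotvec(rv*i/n).as_matrix();print("  xyz",(Ri.T@(np.asarray(p)-p0)/n*1e3).round(1))
def rel(p,Rg):
    p0,R0,o=cur();print("tool err mm",((R0.T@(np.asarray(p)-p0))*1e3).round(1),"deg",np.degrees(R.from_matrix(R0.T@Rg).as_rotvec()).round(2),"t",o["t"].__round__(2))
E
python3 - <<'E'
from h import *
plan([.5545,-.2195,.15],down(-10),10)
t=bot.read_camera("top");s=bot.read_camera("scene")
q=lambda a,b,u0,v0,k:(u0+a/k-.5+.5/k,v0+b/k-.5+.5/k)
st=q(185,54,161,180,4.762);ss=q(228,110,272,148,4.762)
f=least_squares(lambda p:np.r_[proj(t,[*p,.1638])[0]-st,proj(s,[*p,.1638])[0]-ss],[.62,.16]);yaw=np.radians(162.2)
rim=f.x+.0055*np.array([np.cos(yaw),np.sin(yaw)]);print(f.x,rim,f.fun)
for z in(.03,.0):print(z,[onz(c,u,z)[:2] for c,u in((t,q(200,147,311,196,6.25)),(s,q(207,142,159,183,6.25)))])
E
```

```text
turn/row [-5.84205463e-03 -2.57216974e-03 -5.38271297e+00]
  xyz [ 40.1 -23.3   8.1]
  xyz [ 42.1 -19.4   8.1]
  xyz [ 43.7 -15.4   8.1]
  xyz [ 45.  -11.2   8.1]
  xyz [45.8 -7.   8.1]
  xyz [46.3 -2.6  8.1]
  xyz [46.3  1.7  8.1]
  xyz [46.   6.1  8.1]
  xyz [45.2 10.3  8.1]
  xyz [44.  14.5  8.1]
[0.62334883 0.16590458] [0.61811212 0.1675859 ] [ 0.09923395 -0.37609072  0.01610086 -0.613137  ]
0.03 [array([ 0.55224879, -0.21991424]), array([ 0.5535626 , -0.21908412])]
0.0 [array([ 0.55477918, -0.22582451]), array([ 0.52986106, -0.21929809])]
```

Emit:
jog_arm:
  rows:
    - {"x": 40,"y": -23,"z": 3,"az": -5.4,"fingers": 60}
    - {"x": 42,"y": -19.5,"z": 3,"az": -5.4}
    - {"x": 44,"y": -15.5,"z": 3,"az": -5.4}
    - {"x": 45,"y": -11,"z": 3,"az": -5.4}
    - {"x": 46,"y": -7,"z": 3,"az": -5.4}
    - {"x": 46,"y": -3,"z": 3,"az": -5.4}
    - {"x": 46,"y": 2,"z": 8,"az": -5.4}
    - {"x": 46,"y": 6,"z": 8,"az": -5.4}
  force: 90

```text
invalid input
```

```bash
python3 -c "
from h import *
rel([.5538,-.2195,.10],down(-10));print(cur()[2]['gripper_width'])"
```

```text
tool err mm [ 400.2 -233.5  131.1] deg [-3.000e-02 -1.000e-02 -5.383e+01] t 0.3
1.0017969620505727
```

Emit:
jog_arm:
  rows:
    - {"fingers": 60,"x": 40,"y": -23,"z": 3,"ax": 0,"ay": 0,"az": -5.4}
    - {"fingers": 60,"x": 42,"y": -19.5,"z": 3,"ax": 0,"ay": 0,"az": -5.4}
    - {"fingers": 60,"x": 44,"y": -15.5,"z": 3,"ax": 0,"ay": 0,"az": -5.4}
    - {"fingers": 60,"x": 45,"y": -11,"z": 3,"ax": 0,"ay": 0,"az": -5.4}
    - {"fingers": 60,"x": 46,"y": -7,"z": 3,"ax": 0,"ay": 0,"az": -5.4}
    - {"fingers": 60,"x": 46,"y": -3,"z": 3,"ax": 0,"ay": 0,"az": -5.4}
    - {"fingers": 60,"x": 46,"y": 2,"z": 8,"ax": 0,"ay": 0,"az": -5.4}
    - {"fingers": 60,"x": 46,"y": 6,"z": 8,"ax": 0,"ay": 0,"az": -5.4}
  force: 90

```text
t: 1.1
eef_pos: [0.5038, -0.2959, 0.1974]
tool_rot: [0.0, 0.821, 0.571, 0.0]
contact_force: [0.5, 0.1, 0.8]
gripper_width: 0.707
grasp_force: 0.0
```

```bash
python3 -c "
from h import *
rel([.5538,-.2195,.10],down(-10));print(cur()[2]['gripper_width'])"
```

```text
tool err mm [89.1 20.1 97.4] deg [  0.05   0.02 -10.42] t 1.1
0.7074155468705051
```

Emit:
jog_arm:
  rows:
    - {"fingers": 60,"x": 44,"y": 10,"z": 10,"ax": 0,"ay": 0,"az": -5.2}
    - {"fingers": 60,"x": 43,"y": 14,"z": 20,"ax": 0,"ay": 0,"az": -5.2}
    - {"fingers": 60,"x": 0,"y": 0,"z": 30,"ax": 0,"ay": 0,"az": 0}
    - {"fingers": 60,"x": 0,"y": 0,"z": 30,"ax": 0,"ay": 0,"az": 0}
    - {"fingers": 60,"x": 0,"y": 0,"z": 0,"ax": 0,"ay": 0,"az": 0}
    - {"fingers": 60,"x": 0,"y": 0,"z": 0,"ax": 0,"ay": 0,"az": 0}
    - {"fingers": 60,"x": 0,"y": 0,"z": 0,"ax": 0,"ay": 0,"az": 0}
    - {"fingers": 60,"x": 0,"y": 0,"z": 0,"ax": 0,"ay": 0,"az": 0}

```text
t: 1.9
eef_pos: [0.5537, -0.2227, 0.1091]
tool_rot: [0.001, 0.768, 0.641, 0.001]
contact_force: [-0.2, 0.7, 0.0]
gripper_width: 0.698
grasp_force: 0.0
```

```bash
python3 - <<'E'
from h import *
p,Rm,_=cur();print(p)
rel([.5538,-.2195,.034],down(-10));print(cur()[2]['gripper_width'])
t=bot.read_camera("top");s=bot.read_camera("scene")
u=lambda im:cv2.resize(im,(400,300),interpolation=cv2.INTER_CUBIC)
cv2.imwrite("pics/g1.png",np.hstack([u(t["pixels"][196:244,311:375,::-1]),u(s["pixels"][168:222,155:227,::-1])]))
E
```

```text
[ 0.55373106 -0.22265382  0.10912154]
tool err mm [ 3.2 -0.7 75.1] deg [ 0.17  0.03 -0.27] t 1.9
0.6975987768103429
```

View pics/g1.png

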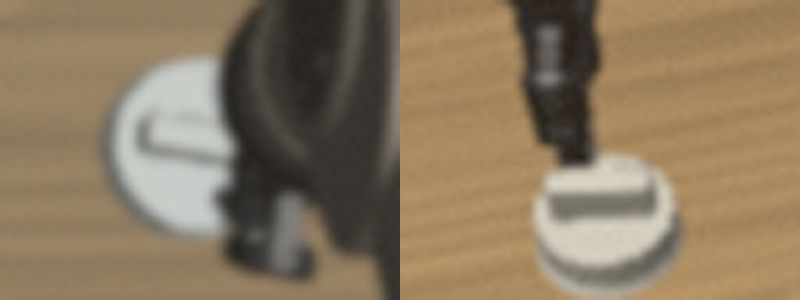

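The fingers hang above the bar with one on each side, so I'll descend and grip.

Emit:
jog_arm:
  rows:
    - {"fingers": 60,"x": 3,"y": -0.5,"z": 25,"ax": 0,"ay": 0,"az": -0.3}
    - {"fingers": 60,"x": 0,"y": 0,"z": 25,"ax": 0,"ay": 0,"az": 0}
    - {"fingers": 60,"x": 0,"y": 0,"z": 25,"ax": 0,"ay": 0,"az": 0}
    - {"fingers": 60,"x": 0,"y": 0,"z": 0,"ax": 0,"ay": 0,"az": 0}
    - {"fingers": 5,"x": 0,"y": 0,"z": 0,"ax": 0,"ay": 0,"az": 0}
    - {"fingers": 5,"x": 0,"y": 0,"z": 0,"ax": 0,"ay": 0,"az": 0}
    - {"fingers": 5,"x": 0,"y": 0,"z": 0,"ax": 0,"ay": 0,"az": 0}
    - {"fingers": 5,"x": 0,"y": 0,"z": 0,"ax": 0,"ay": 0,"az": 0}

```text
t: 2.8
eef_pos: [0.554, -0.2193, 0.0341]
tool_rot: [0.001, 0.766, 0.643, 0.001]
contact_force: [-0.8, 0.3, 6.3]
gripper_width: 0.167
grasp_force: 87.7
```

Emit:
jog_arm:
  rows:
    - {"fingers": 5,"x": 0,"y": 0,"z": 0,"ax": 0,"ay": 0,"az": 0}
    - {"fingers": 5,"x": 0,"y": 0,"z": 0,"ax": 0,"ay": 0,"az": 0}
    - {"fingers": 5,"x": 0,"y": 0,"z": 0,"ax": 0,"ay": 0,"az": 0}
    - {"fingers": 5,"x": 0,"y": 0,"z": 0,"ax": 0,"ay": 0,"az": 0}
    - {"fingers": 5,"x": 0,"y": 0,"z": 0,"ax": 0,"ay": 0,"az": 0}
    - {"fingers": 5,"x": 0,"y": 0,"z": 0,"ax": 0,"ay": 0,"az": 0}
    - {"fingers": 5,"x": 0,"y": 0,"z": 0,"ax": 0,"ay": 0,"az": 0}
    - {"fingers": 5,"x": 0,"y": 0,"z": 0,"ax": 0,"ay": 0,"az": 0}

```text
t: 3.6
eef_pos: [0.554, -0.2193, 0.0341]
tool_rot: [0.001, 0.766, 0.643, 0.001]
contact_force: [-1.1, -0.0, 6.1]
gripper_width: 0.171
grasp_force: 87.8
```

```bash
python3 - <<'E'
from h import *
p,Rm,_=cur();print(p)
rel([.5538,-.2195,.034],down(-10));print(cur()[2]['gripper_width'])
E
```

```text
[ 0.55398155 -0.21926016  0.03407821]
tool err mm [-0.3 -0.1  0.1] deg [0.16 0.03 0.08] t 3.6
0.17058631041182162
```

```bash
python3 - <<'E'
from h import *
plan([.56,-.12,.25],down(-10),6)
cs=[bot.read_camera(n) for n in("top","scene")]
for c,n in zip(cs,("top0","scene0")): c["pixels"]=cv2.imread(f"pics/{n}.png")[:,:,::-1]
o,Rm=holder(.6181,.1676,np.radians(162.2))
rows=[]
for phi in(None,12):
  r=[]
  for c,(u0,v0) in zip(cs,((178,172),(296,150))):
    k=9;im=cv2.resize(np.ascontiguousarray(c["pixels"][v0:v0+33,u0:u0+44,::-1]),None,fx=k,fy=k,interpolation=cv2.INTER_CUBIC)
    def dr(P,col,z=0):
        uv=(proj(c,o+P@Rm.T)-[u0,v0]+.5)*k;cv2.polylines(im,[uv.round().astype(np.int32)],False,col,1)
    if phi is not None:
      a=np.radians(np.arange(0,361,4));circ=lambda r,z:np.c_[r*np.cos(a),r*np.sin(a),0*a+z]
      dr(circ(.033,0),(0,0,255));dr(circ(.022,.013),(0,255,0))
      for b in(90+phi,270+phi):
        for d in(-22,22):
          g=np.radians(b+d);dr(np.array([[.0275*np.cos(g),.0275*np.sin(g),0],[.033*np.cos(g),.033*np.sin(g),0]]),(255,0,0))
    r.append(im)
  rows.append(np.hstack(r))
cv2.imwrite("pics/n1.png",np.vstack(rows))
E
```

```text
turn/row [0.02691444 0.00539164 0.01264084]
  xyz [ 16.4  -1.8 -36. ]
  xyz [ 16.5  -1.8 -36. ]
  xyz [ 16.5  -1.8 -36. ]
  xyz [ 16.5  -1.8 -36. ]
  xyz [ 16.5  -1.8 -36. ]
  xyz [ 16.5  -1.9 -36. ]
```

View pics/n1.png

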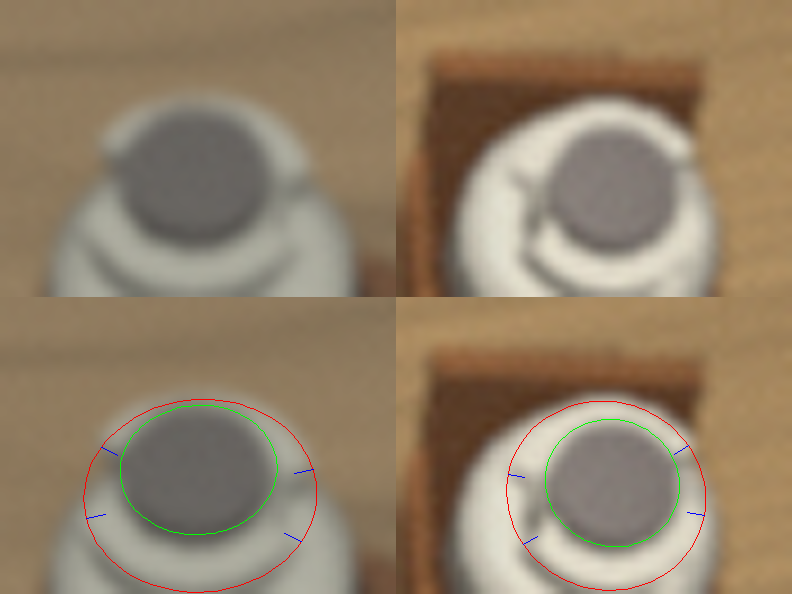

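The overlay shows the notch edges agreeing with phi of about +12° in both views. The seal centre was biased low by its visible side, so the rim needs a shift of about 0.5–0.8 px up. I'll lift and refine.

Emit:
jog_arm:
  rows:
    - {"fingers": 5,"x": 0,"y": 0,"z": -36,"ax": 0,"ay": 0,"az": 0}
    - {"fingers": 5,"x": 0,"y": 0,"z": -40,"ax": 0,"ay": 0,"az": 0}
    - {"fingers": 5,"x": 20,"y": -2,"z": -40,"ax": 0,"ay": 0,"az": 0}
    - {"fingers": 5,"x": 25,"y": -2,"z": -40,"ax": 0,"ay": 0,"az": 0}
    - {"fingers": 5,"x": 30,"y": -2,"z": -40,"ax": 0,"ay": 0,"az": 0}
    - {"fingers": 5,"x": 25,"y": -2,"z": -20,"ax": 0,"ay": 0,"az": 0}
    - {"fingers": 5,"x": 0,"y": 0,"z": 0,"ax": 0,"ay": 0,"az": 0}
    - {"fingers": 5,"x": 0,"y": 0,"z": 0,"ax": 0,"ay": 0,"az": 0}

```text
t: 4.5
eef_pos: [0.5621, -0.1187, 0.2491]
tool_rot: [0.001, 0.765, 0.644, 0.0]
contact_force: [0.4, -0.5, -1.8]
gripper_width: 0.169
grasp_force: 88.2
```

```bash
cat >> h.py <<'E'
def goal(zl,phi,hx=.6181,hy=.1676,yaw=162.2,off=.0341,dx=0,dy=0):
    o,Rm=holder(hx,hy,np.radians(yaw));a=np.radians(180+phi)
    y=np.array([np.cos(a),np.sin(a),0]);z=np.array([0,0,-1.]);T=np.c_[np.cross(y,z),y,z]
    return o+Rm@[dx,dy,zl+off],Rm@T
E
python3 - <<'E'
from h import *
cs=[bot.read_camera(n) for n in("top","scene")]
P=np.array([.6181,.1676,.152])
for d in((-.2,-.5),(-.2,-1)):
    tg=[proj(c,P)[0]+[d[0] if i==0 else 0,d[1]] for i,c in enumerate(cs)]
    f=least_squares(lambda p:np.r_[tuple(proj(c,[*p,.152])[0]-u for c,u in zip(cs,tg))],P[:2]);print(tri(cs,tg),f.x,f.fun)
g=goal(.03,12);print("goal",g[0]);p,Rm,o=cur();print(p,o["gripper_width"],o["contact_force"]);plan(*g,8)
E
```

```text
[0.61880139 0.16719767 0.1551016 ] [0.61839445 0.16798641] [0.05152092 0.3916808  0.15688667 0.54657163]
[0.61954572 0.16650378 0.15826763] [0.61871721 0.16806215] [0.02277533 0.76930009 0.2202701  1.11880825]
goal [0.64389302 0.15931877 0.21009433]
[ 0.56116678 -0.12031383  0.2473976 ] 0.1704875582950495 [-0.28595167 -0.7768492  -1.54658338]
turn/row [ 3.06711074  0.54276979 -0.52023934]
  xyz [36.2  4.1  4.6]
  xyz [36.1  4.7  4.7]
  xyz [36.   5.3  4.8]
  xyz [36.   5.9  4.8]
  xyz [35.9  6.4  4.9]
  xyz [35.7  7.   4.8]
  xyz [35.6  7.6  4.8]
  xyz [35.5  8.2  4.7]
```

Emit:
jog_arm:
  rows:
    - {"fingers": 5,"x": 36,"y": 4,"z": 3,"ax": 3.1,"ay": 0.55,"az": -0.5}
    - {"fingers": 5,"x": 36,"y": 5,"z": 3,"ax": 3.1,"ay": 0.55,"az": -0.5}
    - {"fingers": 5,"x": 36,"y": 5,"z": 3,"ax": 3.1,"ay": 0.55,"az": -0.5}
    - {"fingers": 5,"x": 36,"y": 6,"z": 3,"ax": 3.1,"ay": 0.55,"az": -0.5}
    - {"fingers": 5,"x": 36,"y": 6.5,"z": 3,"ax": 3.1,"ay": 0.55,"az": -0.5}
    - {"fingers": 5,"x": 36,"y": 7,"z": 3,"ax": 3,"ay": 0.55,"az": -0.5}
    - {"fingers": 5,"x": 35.5,"y": 7.5,"z": 3,"ax": 3,"ay": 0.55,"az": -0.5}
    - {"fingers": 5,"x": 35.5,"y": 8,"z": 3,"ax": 3,"ay": 0.5,"az": -0.5}

```text
t: 5.4
eef_pos: [0.6476, 0.159, 0.2233]
tool_rot: [-0.188, 0.725, 0.653, -0.109]
contact_force: [0.9, 0.8, -0.4]
gripper_width: 0.167
grasp_force: 88.2
```

```bash
python3 - <<'E'
from h import *
rel(*goal(.015,12,.6184,.168));print(cur()[2]["q"].round(2))
E
```

```text
tool err mm [-0.9  2.4 28.5] deg [-0.07 -0.02 -0.2 ] t 5.4
[ 0.02  0.74 -0.44  1.24  0.02  1.56 -0.47]
```

Emit:
jog_arm:
  rows:
    - {"fingers": 5,"x": -1,"y": 2.5,"z": 10,"ax": 0,"ay": 0,"az": -0.2}
    - {"fingers": 5,"x": 0,"y": 0,"z": 10,"ax": 0,"ay": 0,"az": 0}
    - {"fingers": 5,"x": 0,"y": 0,"z": 8.5,"ax": 0,"ay": 0,"az": 0}
    - {"fingers": 5,"x": 0,"y": 0,"z": 0,"ax": 0,"ay": 0,"az": 0}
    - {"fingers": 5,"x": 0,"y": 0,"z": 0,"ax": 0,"ay": 0,"az": 0}
    - {"fingers": 5,"x": 0,"y": 0,"z": 0,"ax": 0,"ay": 0,"az": 0}
    - {"fingers": 5,"x": 0,"y": 0,"z": 0,"ax": 0,"ay": 0,"az": 0}
    - {"fingers": 5,"x": 0,"y": 0,"z": 0,"ax": 0,"ay": 0,"az": 0}

```text
t: 6.2
eef_pos: [0.6381, 0.1621, 0.1988]
tool_rot: [-0.187, 0.724, 0.656, -0.107]
contact_force: [0.4, -1.1, -0.9]
gripper_width: 0.162
grasp_force: 88.4
```

```bash
python3 - <<'E'
from h import *
rel(*goal(.015,12,.6184,.168));p,Rt,o=cur();print(o["contact_force"])
cs=[bot.read_camera(n) for n in("top","scene")]
oh,Rm=holder(.6184,.168,np.radians(162.2));RL=Rt@np.diag([1,-1,-1]);oL=p+Rt@[0,0,.0341]
rows=[]
a=np.radians(np.arange(0,361,4));circ=lambda r,z:np.c_[r*np.cos(a),r*np.sin(a),0*a+z]
for ov in(0,1):
  r=[]
  for c,(u0,v0) in zip(cs,((178,170),(294,142))):
    k=7.8;im=cv2.resize(np.ascontiguousarray(c["pixels"][v0:v0+38,u0:u0+51,::-1]),None,fx=k,fy=k,interpolation=cv2.INTER_CUBIC)
    def dr(P,col,O,Q):
        uv=(proj(c,O+P@Q.T)-[u0,v0]+.5)*k;cv2.polylines(im,[uv.round().astype(np.int32)],False,col,1)
    if ov:
      dr(circ(.045,-.045),(0,255,255),oh,Rm);dr(circ(.042,0),(0,0,255),oL,RL);dr(circ(.039,.03),(0,255,0),oL,RL)
    r.append(im)
  rows.append(np.hstack(r))
im=np.vstack(rows);print(im.shape);cv2.imwrite("pics/a1.png",im)
E
```

```text
tool err mm [-0.6  1.   2. ] deg [ 0.19 -0.06  0.15] t 6.2
[ 0.44321192 -1.11721342 -0.88914784]
(592, 796, 3)
```

View pics/a1.png

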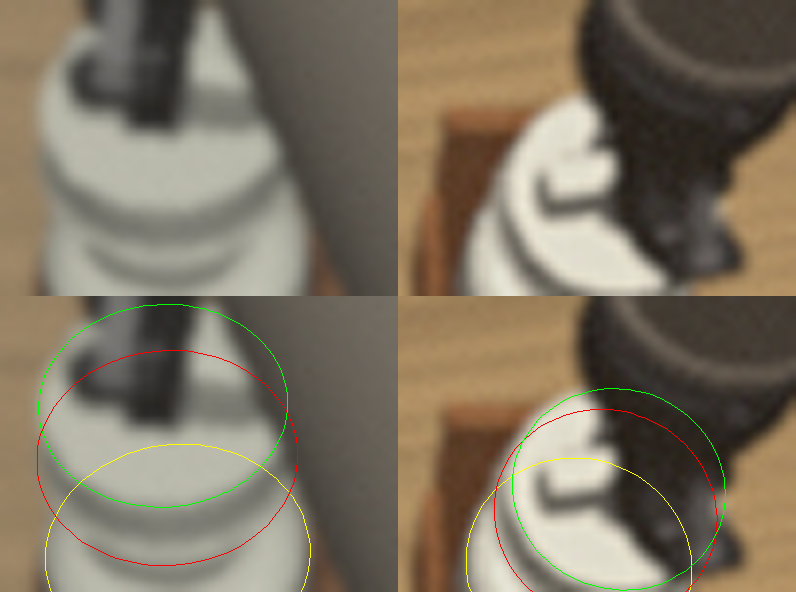

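The lid overlay and the tub body agree within about 1–2 mm in both views, so I'll descend along the axis.

Emit:
jog_arm:
  rows:
    - {"fingers": 5,"x": -0.5,"y": 1,"z": 4,"ax": 0.2,"ay": 0,"az": 0}
    - {"fingers": 5,"x": 0,"y": 0,"z": 4,"ax": 0,"ay": 0,"az": 0}
    - {"fingers": 5,"x": 0,"y": 0,"z": 4,"ax": 0,"ay": 0,"az": 0}
    - {"fingers": 5,"x": 0,"y": 0,"z": 4,"ax": 0,"ay": 0,"az": 0}
    - {"fingers": 5,"x": 0,"y": 0,"z": 4,"ax": 0,"ay": 0,"az": 0}
    - {"fingers": 5,"x": 0,"y": 0,"z": 2,"ax": 0,"ay": 0,"az": 0}
    - {"fingers": 5,"x": 0,"y": 0,"z": 0,"ax": 0,"ay": 0,"az": 0}
    - {"fingers": 5,"x": 0,"y": 0,"z": 0,"ax": 0,"ay": 0,"az": 0}

```text
t: 7.1
eef_pos: [0.6299, 0.1645, 0.178]
tool_rot: [-0.188, 0.723, 0.655, -0.108]
contact_force: [-0.3, -0.2, -1.0]
gripper_width: 0.163
grasp_force: 88.4
```

```bash
cat >> h.py <<'E'
def st(phi=12,zl=-.01):
    rel(*goal(zl,phi,.6184,.168));p,Rt,o=cur();oh,Rm=holder(.6184,.168,np.radians(162.2))
    print("lid in holder mm",(Rm.T@(p+Rt@[0,0,.0341]-oh)*1e3).round(1),"F tool",(Rt.T@o["contact_force"]).round(1),"T tool",(Rt.T@o["torque"]).round(2),"w",o["gripper_width"].round(3))
E
python3 -c "
from h import *
st()"
```

```text
tool err mm [-0.3  0.   4.5] deg [-0.05 -0.05  0.16] t 7.1Traceback (most recent call last):
  File "<string>", line 3, in <module>
    st()
    ~~^^
  File "h.py", line 40, in st
    print("lid in holder mm",(Rm.T@(p+Rt@[0,0,.0341]-oh)*1e3).round(1),"F tool",(Rt.T@o["contact_force"]).round(1),"T tool",(Rt.T@o["torque"]).round(2),"w",o["gripper_width"].round(3))
                                                                                                                                                            ^^^^^^^^^^^^^^^^^^^^^^^^
AttributeError: 'float' object has no attribute 'round'
```

No contact yet (zl −5.5). I'll go on 8 mm slowly.

Emit:
jog_arm:
  rows:
    - {"fingers": 5,"x": 0,"y": 0,"z": 1.5,"ax": 0,"ay": 0,"az": 0}
    - {"fingers": 5,"x": 0,"y": 0,"z": 1.5,"ax": 0,"ay": 0,"az": 0}
    - {"fingers": 5,"x": 0,"y": 0,"z": 1.5,"ax": 0,"ay": 0,"az": 0}
    - {"fingers": 5,"x": 0,"y": 0,"z": 1.5,"ax": 0,"ay": 0,"az": 0}
    - {"fingers": 5,"x": 0,"y": 0,"z": 0,"ax": 0,"ay": 0,"az": 0}
    - {"fingers": 5,"x": 0,"y": 0,"z": 0,"ax": 0,"ay": 0,"az": 0}
    - {"fingers": 5,"x": 0,"y": 0,"z": 0,"ax": 0,"ay": 0,"az": 0}
    - {"fingers": 5,"x": 0,"y": 0,"z": 0,"ax": 0,"ay": 0,"az": 0}

```text
t: 7.9
eef_pos: [0.6275, 0.1653, 0.1725]
tool_rot: [-0.188, 0.723, 0.655, -0.108]
contact_force: [0.7, -0.6, -0.2]
gripper_width: 0.164
grasp_force: 88.4
```

```bash
sed -i 's/o\["gripper_width"\].round(3)/round(o["gripper_width"],3)/' h.py; python3 -c "
from h import *
st()"
```

```text
tool err mm [-0.2  0.  -1.5] deg [-0.05 -0.05  0.15] t 7.9
lid in holder mm [  0.1  -0.2 -11.5] F tool [-0.5  0.7 -0.1] T tool [-0.53 -0.11 -0.03] w 0.164
```

Emit:
jog_arm:
  rows:
    - {"fingers": 5,"x": 0,"y": 0,"z": 1.5,"ax": 0,"ay": 0,"az": 0}
    - {"fingers": 5,"x": 0,"y": 0,"z": 1.5,"ax": 0,"ay": 0,"az": 0}
    - {"fingers": 5,"x": 0,"y": 0,"z": 1.5,"ax": 0,"ay": 0,"az": 0}
    - {"fingers": 5,"x": 0,"y": 0,"z": 1.5,"ax": 0,"ay": 0,"az": 0}
    - {"fingers": 5,"x": 0,"y": 0,"z": 0,"ax": 0,"ay": 0,"az": 0}
    - {"fingers": 5,"x": 0,"y": 0,"z": 0,"ax": 0,"ay": 0,"az": 0}
    - {"fingers": 5,"x": 0,"y": 0,"z": 0,"ax": 0,"ay": 0,"az": 0}
    - {"fingers": 5,"x": 0,"y": 0,"z": 0,"ax": 0,"ay": 0,"az": 0}

```text
t: 8.7
eef_pos: [0.6253, 0.1661, 0.1672]
tool_rot: [-0.188, 0.724, 0.655, -0.108]
contact_force: [1.9, -0.5, 5.1]
gripper_width: 0.165
grasp_force: 89.1
```

```bash
python3 -c "
from h import *
st()"
```

```text
tool err mm [-0.3 -0.1 -7.3] deg [-0.03 -0.06  0.15] t 8.7
lid in holder mm [  0.   -0.3 -17.3] F tool [ 0.2 -0.4 -5.5] T tool [-0.5  -0.18 -0.03] w 0.165
```

The force matches the seal spring and there's no rim contact, so the lugs are through the notches. Pushing down further.

Emit:
jog_arm:
  rows:
    - {"fingers": 5,"x": 0,"y": 0,"z": 2,"ax": 0,"ay": 0,"az": 0}
    - {"fingers": 5,"x": 0,"y": 0,"z": 2,"ax": 0,"ay": 0,"az": 0}
    - {"fingers": 5,"x": 0,"y": 0,"z": 2,"ax": 0,"ay": 0,"az": 0}
    - {"fingers": 5,"x": 0,"y": 0,"z": 1.3,"ax": 0,"ay": 0,"az": 0}
    - {"fingers": 5,"x": 0,"y": 0,"z": 0,"ax": 0,"ay": 0,"az": 0}
    - {"fingers": 5,"x": 0,"y": 0,"z": 0,"ax": 0,"ay": 0,"az": 0}
    - {"fingers": 5,"x": 0,"y": 0,"z": 0,"ax": 0,"ay": 0,"az": 0}
    - {"fingers": 5,"x": 0,"y": 0,"z": 0,"ax": 0,"ay": 0,"az": 0}
  force: 110

```text
t: 9.5
eef_pos: [0.6227, 0.1669, 0.1615]
tool_rot: [-0.188, 0.724, 0.655, -0.108]
contact_force: [2.1, -2.6, 8.8]
gripper_width: 0.16
grasp_force: 111.6
```

```bash
python3 -c "
from h import *
st()"
```

```text
tool err mm [ -0.3  -0.1 -13.6] deg [ 0.02 -0.07  0.15] t 9.5
lid in holder mm [ -0.   -0.3 -23.6] F tool [-1.6 -1.6 -9.2] T tool [-0.08 -0.33 -0.05] w 0.16
```

Emit:
jog_arm:
  rows:
    - {"fingers": 5,"x": 0,"y": 0,"z": 1.3,"ax": 0,"ay": 0,"az": 0}
    - {"fingers": 5,"x": 0,"y": 0,"z": 0,"ax": 0,"ay": 0,"az": 4}
    - {"fingers": 5,"x": 0,"y": 0,"z": 0,"ax": 0,"ay": 0,"az": 5}
    - {"fingers": 5,"x": 0,"y": 0,"z": 0,"ax": 0,"ay": 0,"az": 5}
    - {"fingers": 5,"x": 0,"y": 0,"z": 0,"ax": 0,"ay": 0,"az": 5}
    - {"fingers": 5,"x": 0,"y": 0,"z": 0,"ax": 0,"ay": 0,"az": 5}
    - {"fingers": 5,"x": 0,"y": 0,"z": 0,"ax": 0,"ay": 0,"az": 0}
    - {"fingers": 5,"x": 0,"y": 0,"z": 0,"ax": 0,"ay": 0,"az": 0}

```text
t: 10.3
eef_pos: [0.6216, 0.1663, 0.1596]
tool_rot: [-0.161, 0.844, 0.491, -0.146]
contact_force: [0.6, -2.8, 6.7]
gripper_width: 0.163
grasp_force: 139.9
```

```bash
python3 -c "
from h import *
st()"
```

```text
tool err mm [  0.6  -0.2 -15.7] deg [ -0.04   0.06 -23.86] t 10.3
lid in holder mm [ -0.    0.7 -25.7] F tool [-2.8 -1.  -6.6] T tool [-0.33 -0.89 -0.05] w 0.163
```

Emit:
jog_arm:
  rows:
    - {"fingers": 5,"x": 0.6,"y": -0.2,"z": 0,"ax": 0,"ay": 0,"az": 4}
    - {"fingers": 5,"x": 0,"y": 0,"z": 0,"ax": 0,"ay": 0,"az": 4}
    - {"fingers": 5,"x": 0,"y": 0,"z": 0,"ax": 0,"ay": 0,"az": 4}
    - {"fingers": 5,"x": 0,"y": 0,"z": 0,"ax": 0,"ay": 0,"az": 4}
    - {"fingers": 5,"x": 0,"y": 0,"z": 0,"ax": 0,"ay": 0,"az": 4}
    - {"fingers": 5,"x": 0,"y": 0,"z": 0,"ax": 0,"ay": 0,"az": 0}
    - {"fingers": 5,"x": 0,"y": 0,"z": 0,"ax": 0,"ay": 0,"az": 0}
    - {"fingers": 5,"x": 0,"y": 0,"z": 0,"ax": 0,"ay": 0,"az": 0}

```text
t: 11.1
eef_pos: [0.6233, 0.1688, 0.1598]
tool_rot: [-0.134, 0.917, 0.337, -0.169]
contact_force: [4.0, -4.5, 7.5]
gripper_width: 0.164
grasp_force: 147.8
```

```bash
python3 -c "
from h import *
st()"
```

```text
tool err mm [ -2.3   0.6 -15.1] deg [  0.08  -0.22 -43.8 ] t 11.1
lid in holder mm [ -0.8  -2.4 -25.1] F tool [-1.7  2.9 -9. ] T tool [-0.8   1.96 -0.12] w 0.164
```

Emit:
jog_arm:
  rows:
    - {"fingers": 5,"x": -1.1,"y": 0.3,"z": 0,"ax": 0,"ay": 0,"az": 1.5}
    - {"fingers": 5,"x": -1.1,"y": 0.3,"z": 0,"ax": 0,"ay": 0,"az": 1.5}
    - {"fingers": 5,"x": 0,"y": 0,"z": 0,"ax": 0,"ay": 0,"az": 1.5}
    - {"fingers": 5,"x": 0,"y": 0,"z": 0,"ax": 0,"ay": 0,"az": 1.5}
    - {"fingers": 5,"x": 0,"y": 0,"z": 0,"ax": 0,"ay": 0,"az": 0}
    - {"fingers": 5,"x": 0,"y": 0,"z": 0,"ax": 0,"ay": 0,"az": 0}
    - {"fingers": 5,"x": 0,"y": 0,"z": 0,"ax": 0,"ay": 0,"az": 0}
    - {"fingers": 5,"x": 0,"y": 0,"z": 0,"ax": 0,"ay": 0,"az": 0}

```text
t: 11.9
eef_pos: [0.6203, 0.1657, 0.1601]
tool_rot: [-0.125, 0.933, 0.288, -0.178]
contact_force: [-11.0, -13.8, 11.9]
gripper_width: 0.164
grasp_force: 152.2
```

```bash
python3 -c "
from h import *
st()"
```

```text
tool err mm [  2.   -0.1 -15.7] deg [-1.000e-01  3.000e-02 -4.986e+01] t 11.9
lid in holder mm [  1.2   1.6 -25.7] F tool [-19.6   1.7  -8.1] T tool [ 0.27 -2.94  0.01] w 0.164
```

Emit:
jog_arm:
  rows:
    - {"fingers": 5,"x": 1.0,"y": 0,"z": 0,"ax": 0,"ay": 0,"az": 1}
    - {"fingers": 5,"x": 0,"y": 0,"z": 0,"ax": 0,"ay": 0,"az": 1}
    - {"fingers": 5,"x": 0,"y": 0,"z": 0,"ax": 0,"ay": 0,"az": 1}
    - {"fingers": 5,"x": 0,"y": 0,"z": 0,"ax": 0,"ay": 0,"az": 1}
    - {"fingers": 5,"x": 0,"y": 0,"z": 0,"ax": 0,"ay": 0,"az": 0}
    - {"fingers": 5,"x": 0,"y": 0,"z": 0,"ax": 0,"ay": 0,"az": 0}
    - {"fingers": 5,"x": 0,"y": 0,"z": 0,"ax": 0,"ay": 0,"az": 0}
    - {"fingers": 5,"x": 0,"y": 0,"z": 0,"ax": 0,"ay": 0,"az": 0}

```text
t: 12.7
eef_pos: [0.623, 0.1679, 0.1601]
tool_rot: [-0.119, 0.942, 0.256, -0.179]
contact_force: [10.8, 7.5, 6.9]
gripper_width: 0.165
grasp_force: 150.5
```

```bash
python3 -c "
from h import *
st()"
```

```text
tool err mm [ -1.2   0.4 -14.9] deg [  0.07  -0.29 -53.78] t 12.7
lid in holder mm [ -0.6  -1.4 -24.9] F tool [10.7 -3.7 -9.6] T tool [ 0.34  1.45 -0.54] w 0.165
```

Emit:
jog_arm:
  rows:
    - {"fingers": 5,"x": -0.4,"y": 0,"z": 0,"ax": 0,"ay": 0,"az": 1}
    - {"fingers": 5,"x": 0,"y": 0,"z": 0,"ax": 0,"ay": 0,"az": 1}
    - {"fingers": 5,"x": 0,"y": 0,"z": 0,"ax": 0,"ay": 0,"az": 1}
    - {"fingers": 5,"x": 0,"y": 0,"z": 0,"ax": 0,"ay": 0,"az": 1}
    - {"fingers": 5,"x": 0,"y": 0,"z": 0,"ax": 0,"ay": 0,"az": 0}
    - {"fingers": 5,"x": 0,"y": 0,"z": 0,"ax": 0,"ay": 0,"az": 0}
    - {"fingers": 5,"x": 0,"y": 0,"z": 0,"ax": 0,"ay": 0,"az": 0}
    - {"fingers": 5,"x": 0,"y": 0,"z": 0,"ax": 0,"ay": 0,"az": 0}

```text
t: 13.5
eef_pos: [0.6207, 0.1663, 0.1599]
tool_rot: [-0.112, 0.95, 0.223, -0.186]
contact_force: [1.9, -1.5, 6.6]
gripper_width: 0.164
grasp_force: 129.5
```

```bash
python3 -c "
from h import *
st()"
```

```text
tool err mm [  1.3  -0.1 -15.8] deg [-7.000e-02  3.000e-02 -5.773e+01] t 13.5
lid in holder mm [  0.9   1.  -25.8] F tool [-1.1  0.1 -6.9] T tool [-0.4  -0.18 -0.92] w 0.164
```

The stop is felt (torque −0.9 N m). I'll rise slowly into the catch and test it with a pull.

Emit:
jog_arm:
  rows:
    - {"fingers": 5,"x": 0.5,"y": 0,"z": -1,"ax": 0,"ay": 0,"az": -1}
    - {"fingers": 5,"x": 0,"y": 0,"z": -1,"ax": 0,"ay": 0,"az": -1}
    - {"fingers": 5,"x": 0,"y": 0,"z": -1.5,"ax": 0,"ay": 0,"az": 0}
    - {"fingers": 5,"x": 0,"y": 0,"z": -1.5,"ax": 0,"ay": 0,"az": 0}
    - {"fingers": 5,"x": 0,"y": 0,"z": -2,"ax": 0,"ay": 0,"az": 0}
    - {"fingers": 5,"x": 0,"y": 0,"z": -2,"ax": 0,"ay": 0,"az": 0}
    - {"fingers": 5,"x": 0,"y": 0,"z": 0,"ax": 0,"ay": 0,"az": 0}
    - {"fingers": 5,"x": 0,"y": 0,"z": 0,"ax": 0,"ay": 0,"az": 0}

```text
t: 14.3
eef_pos: [0.6228, 0.1657, 0.1642]
tool_rot: [-0.115, 0.946, 0.239, -0.187]
contact_force: [-4.4, 1.7, -15.3]
gripper_width: 0.163
grasp_force: 124.3
```

```bash
python3 -c "
from h import *
st()"
```

```text
tool err mm [  1.   -0.1 -11. ] deg [ -0.3    0.22 -55.85] t 14.3
lid in holder mm [  0.9   0.9 -21. ] F tool [ 1.8  1.4 15.8] T tool [-0.63  0.57 -0.16] w 0.163
```

It's held against a 16 N pull, so the lid is caught. I'll relax the pull, open the fingers and back off along the axis.

Emit:
jog_arm:
  rows:
    - {"fingers": 5,"x": 0.3,"y": 0,"z": 1,"ax": 0,"ay": 0,"az": 0}
    - {"fingers": 5,"x": 0,"y": 0,"z": 0.6,"ax": 0,"ay": 0,"az": 0}
    - {"fingers": 5,"x": 0,"y": 0,"z": 0,"ax": 0,"ay": 0,"az": 0}
    - {"fingers": 45,"x": 0,"y": 0,"z": 0,"ax": 0,"ay": 0,"az": 0}
    - {"fingers": 45,"x": 0,"y": 0,"z": 0,"ax": 0,"ay": 0,"az": 0}
    - {"fingers": 45,"x": 0,"y": 0,"z": 0,"ax": 0,"ay": 0,"az": 0}
    - {"fingers": 45,"x": 0,"y": 0,"z": 0,"ax": 0,"ay": 0,"az": 0}
    - {"fingers": 45,"x": 0,"y": 0,"z": 0,"ax": 0,"ay": 0,"az": 0}

```text
t: 15.1
eef_pos: [0.625, 0.1657, 0.1664]
tool_rot: [-0.115, 0.947, 0.239, -0.183]
contact_force: [-0.8, -0.4, 0.4]
gripper_width: 0.525
grasp_force: 0.0
```

Emit:
jog_arm:
  rows:
    - {"fingers": 60,"x": 0,"y": 0,"z": -10,"ax": 0,"ay": 0,"az": 0}
    - {"fingers": 60,"x": 0,"y": 0,"z": -20,"ax": 0,"ay": 0,"az": 0}
    - {"fingers": 60,"x": 0,"y": 0,"z": -30,"ax": 0,"ay": 0,"az": 0}
    - {"fingers": 60,"x": 0,"y": 0,"z": -30,"ax": 0,"ay": 0,"az": 0}
    - {"fingers": 60,"x": -40,"y": 0,"z": -20,"ax": 0,"ay": 0,"az": 0}
    - {"fingers": 60,"x": -45,"y": 0,"z": 0,"ax": 0,"ay": 0,"az": 0}
    - {"fingers": 60,"x": -45,"y": 0,"z": 0,"ax": 0,"ay": 0,"az": 0}
    - {"fingers": 60,"x": -45,"y": 0,"z": 0,"ax": 0,"ay": 0,"az": 0}

```text
t: 15.9
eef_pos: [0.5247, 0.0639, 0.3181]
tool_rot: [-0.115, 0.947, 0.239, -0.183]
contact_force: [0.8, -0.1, 1.2]
gripper_width: 0.707
grasp_force: 0.0
```

```bash
python3 - <<'E'
from h import *
cs=[bot.read_camera(n) for n in("top","scene")]
oh,Rm=holder(.6184,.168,np.radians(162.2))
a=np.radians(np.arange(0,361,4));circ=lambda r,z:np.c_[r*np.cos(a),r*np.sin(a),0*a+z]
rows=[]
for ov in(0,1):
  r=[]
  for c,(u0,v0) in zip(cs,((178,170),(294,142))):
    k=7.8;im=cv2.resize(np.ascontiguousarray(c["pixels"][v0:v0+38,u0:u0+51,::-1]),None,fx=k,fy=k,interpolation=cv2.INTER_CUBIC)
    def dr(P,col):
        uv=(proj(c,oh+P@Rm.T)-[u0,v0]+.5)*k;cv2.polylines(im,[uv.round().astype(np.int32)],False,col,1)
    if ov:
      b=np.radians(90+12-53);B=np.array([[.03,.008],[.03,-.008],[-.03,-.008],[-.03,.008],[.03,.008]])@np.array([[np.cos(b),np.sin(b)],[-np.sin(b),np.cos(b)]])
      dr(circ(.039,.012),(0,255,0));dr(np.c_[B,np.full(5,.04)],(0,0,255))
    r.append(im)
  rows.append(np.hstack(r))
cv2.imwrite("pics/f1.png",np.vstack(rows))
E
```

```text
(no output)
```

View pics/f1.png

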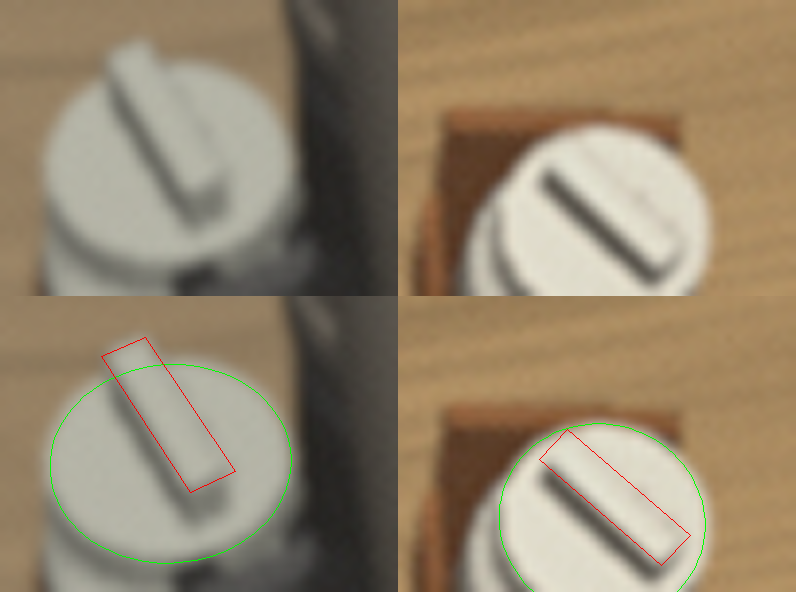

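The lid sits square on the tub, and its disc and bar fit the outlines predicted for the locked pose (z −18 mm, 53° turned) within about 1 mm in both views. The gripper is clear, so I'll hand in.

```bash
python3 -c "
from station import bot
print(bot.hand_in())"
```

```text
the job is handed in; nothing more can be done
None
```

The lid is back on the tub, turned to the stop and caught: it held against a 16 N pull, and after I let go both cameras showed it at the locked height. I handed the job in with the gripper clear; the hand-in gave no verdict, and I did not measure the bottle, jar, box and stick again.

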